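Unload the locked dop-stick carrier onto the rest and lock it again

ROBOT

A 6-joint arm with a two-finger parallel gripper is mounted at the origin on a cart in front of the work surface, level with it; the furniture and walls round the work are solid. World frame = base frame: x ahead of the robot, y to its left, z up, the work surface at z = 0. Lengths are in m, angles in rad, forces in N, time in s.
With the tool pointing down it reaches from about 0.35 to 0.725 m from the base axis. Payload 6 kg.
Tool frame: the origin (TCP) lies at the centre of the arm's flange, where the gripper is bolted on; the fingertips stand 173 mm ahead of it and the grasp point (between the pads) lies 155 mm ahead of it; z points along the fingers, y is the line along which they close (so a half turn about z gives the same grasp; the last joint's range is limited). The gripper opens to 85 mm and grips with 20 to 120 N. Pads are 22 mm wide; open, the fingers measure 114 mm over their backs; the gripper's body (76 mm by 85 mm) begins 54 mm behind the grasp point. The pads swing forward as they close: fully open they stand 13 mm farther back than shut.
Start: joints at [1.675, 0.04, 0.085, 0, -1.615, -0.334], TCP at [0.137, 0.584, 0.405] pointing down, gripper open.
Joint ranges: [-2.56, 2.56], [-1.29, 2.01], [-1.08, 1.49], [-3.29, 1.98], [-2.81, -0.18], [-2.99, 2.99]. Speed limits (rad/s): [2.57, 2.57, 3.01, 3.14, 3.14, 3.14].

INTERFACE

Orientations are given as a unit quaternion [w, x, y, z].
In Python, from cell import state, capture, ticket gives the robot as it stands.
- The arm moves only by the shell command python3 -m creep 'ROWS' [OPENING]. ROWS is JSON, a list that holds one entry, the list of rows, each a list of 6 numbers: the shift along the tool's x, y, z in units of 0.3 m (1.0 is 0.3 m), then the turn, a rotation vector about the tool's x, y, z in units of 60 degrees (1.0 is 60 degrees). A call has 1 to 20 rows; each row is the pose to reach, as a shift and turn from the pose commanded when the call began, along the tool's axes at that moment; what a row does not reach only later rows make up. A row lasts 1/8 s, in which the tool goes at most 62.5 mm and 10.7 degrees, less where a joint would pass 70% of its speed; a pose out of reach is approached as far as the arm can. A call with a number of a shift or a turn outside -1 to 1 is refused whole. A call with a gripper value outside its range is refused whole. OPENING is the opening, from 0 (shut) to 1 (fully open), set as the call begins (- or left out, the last holds). The fingers move at their own pace and stop on an object; the grip force is fixed at half the most. Time passes only in rows, so rows that repeat a pose let the fingers close. It gives the time, the measured TCP pose, the force, the opening and the grip force at its end, in the units of the state.
- state(): the state, without advancing time (a new reading comes with each control period).
- capture(name): name is "scene" or "top" or "wrist"; returns a dict with "img" (400x640x3 uint8, blue, green, red), "fx", "fy", "cx", "cy" (pixels), "dist" ([k1, k2, p1, p2, k3] as OpenCV has them; the pictures are not rectified), "cam_to_world" (4x4, takes a point from camera to world coordinates). Camera axes: x right, y down, z forward; pixel columns grow to the right and rows downward; lengths in m; the calibration is good to about 2 mm. A picture is of the moment at which its call begins. There is no depth.
- ticket.hand_in(): hands the job in; it is judged then, once.
The state is a dict: "time": time; "joint_positions": joint angles; "qd": joint speeds; "joint_torque": joint torques, N m; "position": TCP position; "tool_rot": TCP orientation; "force": force on the tool from outside, world axes, zero at the start; "wrist_torque": the same for the moment, N m; "opening": finger opening in m; "gripper_force": force on a finger pad.
Only numpy, scipy, OpenCV 4.12 (cv2) and the standard library are available. Lean on these libraries where they do the work, as an engineer would, in place of code of your own. Each camera call takes 0.05 s, during which the arm holds its last target. There are 200 camera calls.

TASK

Unload the dop-stick carrier: slide its safety catch fully off the release button and press the button so that the keeper springs open, then take out every stick, tilting its plain end up and drawing the stone end back out of its slot, and lay each in a free notch of the wooden rest, seated in both rails with the stone overhanging the front rail (the side nearer the robot), like those already lying there. Then push the keeper shut until it latches and slide the catch fully back over the button. All sticks must end up lying properly in the rest, one to a notch, including those that lay there before; leave the other things alone.

Things in the scene. Friction and masses are not known exactly. Their poses are not given: they have to be found in the camera images.
- carrier: Fixed aluminium box with a grey latch housing on its right, 206 mm wide (y), 175 deep (x). Origin: on the worktop at mid-width; x to its rear (away from its front handle), z up. Slots for three sticks along x, on y = +66, +24, -18 mm, stone ends to the front, stick centre 29 mm up. Open bay from x = -52 to +34 mm, floor 6 mm up, side walls at y = +99 and -51 mm, 36 mm high. A slot may be empty.
- carrier_window (a point): Middle of the carrier's slotted partition (x = -58 to -52 mm, top 52 mm up). Stones pass through closed windows 16 mm wide, 24 to 44 mm up, into a front chamber ending at a guard wall (x = -95 mm, 42 mm high). To get a stick out, tilt its plain end up about 15 degrees about its window (over the keeper), draw it back 36 mm or more along itself until the stone is out of the window, then lift.
- carrier_ledge (a point): Middle of the rear ledge under the plain ends: top 24 mm up, x = 34 to 54 mm. The stop wall behind it is 36 mm high, so no stick can be drawn back level. Axes of both these points are the carrier's.
- keeper (a joint): Steel comb on the rear wall (top 40.5 mm up), its teeth over the plain ends. About 0 = shut and latched; +0.022 m = open, moved to the carrier's +y, teeth between the sticks. A 3 to 6 N spring opens it when the button is pressed. To shut it, push its post to -y with 10 to 15 N to about -0.002 (stop -0.0025), past the latch, which then holds it near 0.
- keeper_post (a point): Middle of the black thumb post on the keeper, 12 x 10 mm in x and y, from 40 to 60 mm above the worktop; it moves with the keeper. Axes are the carrier's.
- catch (a joint): Safety catch: black hood over the release button. 0 = covers the button, +0.040 m = fully off it, towards the carrier's front (-x). It stays where it is left; about 1.5 N of friction.
- catch_rib (a point): Middle of the rib on the catch: 8 mm wide (x), 28 mm long (y), standing 10 mm above the hood's plate (32 x 40 mm, top 57 mm above the worktop). It moves with the catch; axes are the carrier's.
- button_top (a point): Centre of the top of the round steel release button, 22 mm across, 52 mm above the worktop when up, at the rear of the latch housing (housing top 44 mm, two rails beside it 46.5 mm high and 34 mm apart). It goes down 6 mm (4 suffice) against 2 to 5 N and springs back.
- rest: Loose wooden board with two scalloped rails, 213 mm wide (y), 96 deep (x). Origin: underside of its middle; x away from the robot, z up. Rails 10 mm thick at x = -35 and +35 mm, tops 35.5 mm up. Five notches at y = +76, +38, 0, -38, -76 mm, 15 mm wide at the bottom, widening upward, bottoms 24 mm up, so a stick's centre lies 29 mm up. Board top 6 mm up. One or two notches hold a stick at first.
- rest_front (a point): Middle of the rest's front edge, 48 mm on the -x side of its origin, 6 mm up: the side over which the stones hang. Axes are the rest's.
- stick_1_mid (a point): A dop stick: wooden dowel 10 mm thick with a stone waxed to one end, 137 mm long. Point half-way along it, on its centre line. Its y axis runs along it to the plain end; the stone's tip is 68 mm on the -y side, stone and wax take the last 24 mm. z up as it lies at first. In the carrier at the start; None if absent.
- stick_2_mid (a point): A dop stick: wooden dowel 10 mm thick with a stone waxed to one end, 137 mm long. Point half-way along it, on its centre line. Its y axis runs along it to the plain end; the stone's tip is 68 mm on the -y side, stone and wax take the last 24 mm. z up as it lies at first. In the carrier at the start; None if absent.
- stick_3_mid (a point): A dop stick: wooden dowel 10 mm thick with a stone waxed to one end, 127 mm long. Point half-way along it, on its centre line. Its y axis runs along it to the plain end; the stone's tip is 63 mm on the -y side, stone and wax take the last 24 mm. z up as it lies at first. In the carrier at the start; None if absent.
- old_1_mid (a point): A dop stick: wooden dowel 10 mm thick with a stone waxed to one end, 137 mm long. Point half-way along it, on its centre line. Its y axis runs along it to the plain end; the stone's tip is 68 mm on the -y side, stone and wax take the last 24 mm. z up as it lies at first. In the rest at the start; None if absent.
- old_2_mid (a point): A dop stick: wooden dowel 10 mm thick with a stone waxed to one end, 137 mm long. Point half-way along it, on its centre line. Its y axis runs along it to the plain end; the stone's tip is 68 mm on the -y side, stone and wax take the last 24 mm. z up as it lies at first. In the rest at the start; None if absent.
- old_3_mid (a point): A dop stick: wooden dowel 10 mm thick with a stone waxed to one end, 127 mm long. Point half-way along it, on its centre line. Its y axis runs along it to the plain end; the stone's tip is 63 mm on the -y side, stone and wax take the last 24 mm. z up as it lies at first. In the rest at the start; None if absent.
- old_4_mid (a point): A dop stick: wooden dowel 10 mm thick with a stone waxed to one end, 137 mm long. Point half-way along it, on its centre line. Its y axis runs along it to the plain end; the stone's tip is 68 mm on the -y side, stone and wax take the last 24 mm. z up as it lies at first. In the rest at the start; None if absent.
- old_5_mid (a point): A dop stick: wooden dowel 10 mm thick with a stone waxed to one end, 137 mm long. Point half-way along it, on its centre line. Its y axis runs along it to the plain end; the stone's tip is 68 mm on the -y side, stone and wax take the last 24 mm. z up as it lies at first. In the rest at the start; None if absent.
- tweezers: Bystander: thin steel tweezers; leave it where it is. Origin at its underside.
- notebook: Bystander: blue notebook; leave it where it is. Origin at its underside.
- syringe: Bystander: yellow paste syringe; leave it where it is. Origin at its underside.
- magnifier: Bystander: head-band magnifier; leave it where it is. Origin at its underside.
- rough: Bystander: small pink rough stone; leave it where it is. Origin at its underside.
- pencil: Bystander: red pencil; leave it where it is. Origin at its underside.

How it is judged:
By the outcome, as a careful person would: the job done as asked, in the order asked, and still so for the second after the job is handed in, with the robot touching nothing.
Of stick_1, stick_2, stick_3 only 2 to 3 are there at a start; the rules pass over those that are not, and their reading is None.
Of old_1, old_2, old_3, old_4, old_5 only 1 to 2 are there at a start; the rules pass over those that are not, and their reading is None.
At some moment in a run one of rest may be knocked a few centimetres aside while the robot is not near it.
Once in a run the grip may slacken for a moment while it holds something.
It also fails if it takes over 210 s, if anything falls off the work surface, if the arm or the gripper's body presses on something with over 40 N, if the wrist force passes 120 N, or if a joint passes its speed limit or range.

## Working session

There is one attempt and no reset: what is moved stays moved. The work goes in short steps, Python scripts to look and compute and a shell command to move; the robot and the scene stay as the last step left them, time stands still between calls to the robot, and variables do not carry over. Pictures are saved under pics/ and viewed, at most 14 in all, crops included, and the job is handed in when it is done.

```bash
mkdir -p pics; ls
cat > h.py <<'E'
import numpy as np, cv2
from cell import state, capture, ticket
from scipy.spatial.transform import Rotation as R
def snap(name,fn):
    c=capture(name); cv2.imwrite('pics/'+fn+'.png',c['img'])
    np.save('pics/'+fn+'.npy',{k:v for k,v in c.items()},allow_pickle=True); return c
def load(fn): return np.load('pics/'+fn+'.npy',allow_pickle=True).item()
def K(c): return np.array([[c['fx'],0,c['cx']],[0,c['fy'],c['cy']],[0,0,1.]])
def ray(c,uv,z):
    p=cv2.undistortPoints(np.array([[uv]],float),K(c),np.array(c['dist'],float))[0,0]
    T=np.array(c['cam_to_world']); d=T[:3,:3]@[p[0],p[1],1]; o=T[:3,3]
    return o+d*(z-o[2])/d[2]
def proj(c,P):
    T=np.linalg.inv(np.array(c['cam_to_world']))
    return cv2.projectPoints(np.atleast_2d(P).astype(float),cv2.Rodrigues(T[:3,:3])[0],T[:3,3],K(c),np.array(c['dist'],float))[0][:,0]
def tool():
    s=state(); q=s['tool_rot']; return np.array(s['position']),R.from_quat([q[1],q[2],q[3],q[0]])
def row(p,Rt):
    "row units to reach tcp pose p,Rt from present"
    p0,R0=tool(); return np.round(np.r_[R0.inv().apply(np.array(p)-p0)/0.3,(R0.inv()*Rt).as_rotvec()/np.radians(60)],4)
E
python3 - <<'E'
from h import *
s=state(); print(s)
for n in('scene','top','wrist'):
    c=snap(n,n+'0'); print(n,c['fx'],np.round(c['cam_to_world'],3).tolist())
E
```

```text
pics
{'time': 0.0, 'joint_positions': array([ 1.67472716e+00,  4.08310838e-02,  8.38569142e-02, -4.48600801e-04,
       -1.61549317e+00, -3.33673673e-01]), 'qd': array([ 0.00092619, -0.00078269, -0.00046147, -0.00068325, -0.00099674,
        0.0006765 ]), 'joint_torque': array([-1.35537789e-04, -3.68211043e+01,  3.47417629e+01,  6.93247274e+00,
       -5.32038772e-03,  7.35885635e-06]), 'position': array([0.13654715, 0.58424603, 0.40369601]), 'tool_rot': array([ 8.64225568e-04,  9.93410286e-01, -1.14609145e-01, -3.73867367e-05]), 'force': array([-0.60255403,  0.39214237, -0.0060145 ]), 'wrist_torque': array([ 0.02308851,  0.00235246, -0.01092797]), 'gripper_force': 0.0, 'opening': 0.08539961394162339}
scene 426.5675072370743 [[-0.441, -0.356, 0.824, -0.286], [-0.897, 0.153, -0.415, 0.386], [0.022, -0.922, -0.387, 0.489], [0.0, 0.0, 0.0, 1.0]]
top 488.8275644108944 [[0.016, -0.974, 0.226, 0.365], [-1.0, -0.014, 0.011, -0.065], [-0.007, -0.226, -0.974, 1.011], [0.0, 0.0, 0.0, 1.0]]
wrist 313.54711646759006 [[-0.228, -0.922, -0.312, 0.218], [-0.974, 0.216, 0.073, 0.565], [0.001, 0.32, -0.947, 0.374], [0.0, 0.0, 0.0, 1.0]]
```

View pics/top0.png

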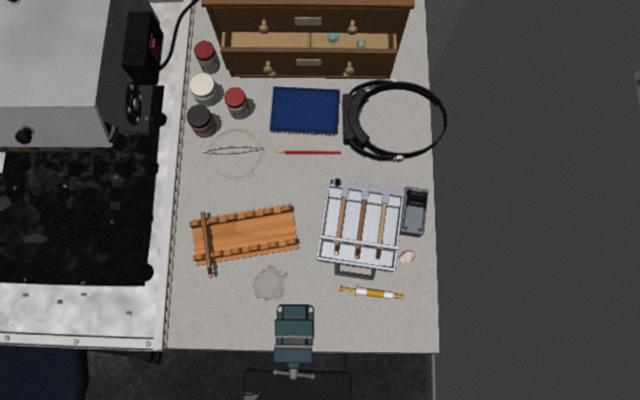

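View pics/scene0.png

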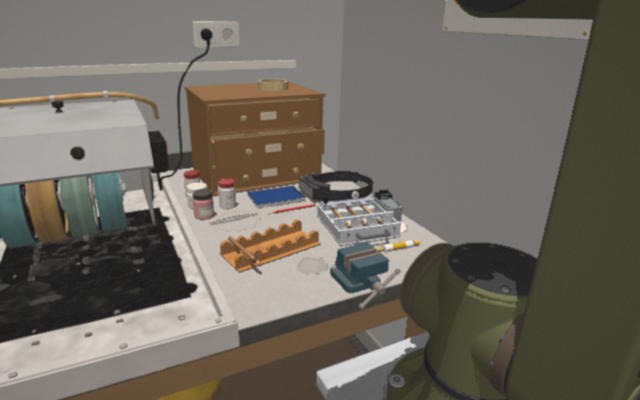

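Top view: carrier with three sticks around (360,225), latch housing at (413,212), post at (336,183), rest around (245,235) with one old stick in its leftmost notch. Enlarge.

Run:
```python
from h import *
c=load('top0'); im=c['img'][165:290,185:435]
cv2.imwrite('pics/top0z.png',cv2.resize(im,None,fx=3.2,fy=3.2,interpolation=cv2.INTER_CUBIC))
for n,uv,z in [('post',(337,183),.06),('rest mid',(245,235),.03),('car',(360,225),.03)]: print(n,ray(c,uv,z))
```

```text
post [ 0.618963   -0.09892805  0.06      ]
rest mid [0.51509059 0.08610167 0.03      ]
car [ 0.5392438  -0.14733861  0.03      ]
```

View pics/top0z.png

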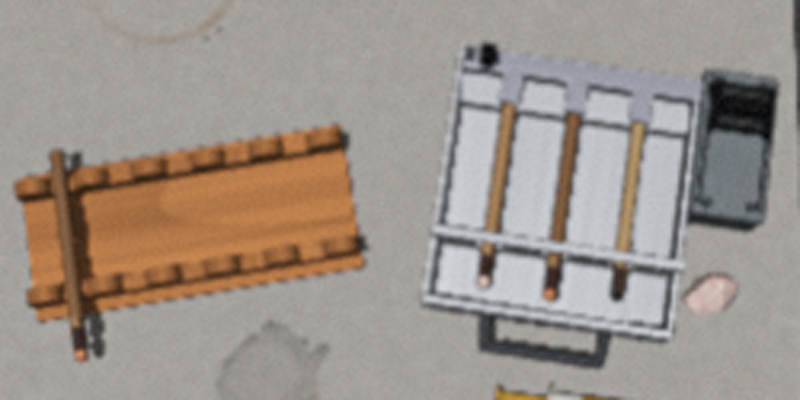

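```bash
python3 -m creep '[[[0.643,0.687,0,0,0,0],[0.643,0.687,0,0,0,0],[0.643,0.687,0,0,0,0],[0.643,0.687,0,0,0,0],[0.643,0.687,0,0,0,0],[0.643,0.687,0,0,0,0]]]'
python3 -m creep '[[[0.643,0.687,0,0,0,0],[0.643,0.687,0,0,0,0],[0.643,0.687,0,0,0,0],[0.643,0.687,0,0,0,0],[0.643,0.687,0,0,0,0],[0.643,0.687,0,0,0,0]]]'
python3 -m creep '[[[0.643,0.687,0,0,0,-0.095],[0.643,0.687,0,0,0,-0.095],[0.643,0.687,0,0,0,-0.095],[0.643,0.687,0,0,0,-0.095],[0.643,0.687,0,0,0,-0.095],[0.643,0.687,0,0,0,-0.095],[0.643,0.687,0,0,0,-0.095]]]'
python3 - <<'E'
from h import *
c=snap('wrist','w1'); print(state()['joint_positions'])
cv2.imwrite('pics/w1z.png',cv2.resize(c['img'],(800,500),interpolation=cv2.INTER_CUBIC))
E
```

```text
time: 0.9
position: [0.2783, 0.3379, 0.4052]
tool_rot: [-0.001, 0.993, -0.116, 0.0]
force: [0.8, 0.6, 0.2]
opening: 0.0854
gripper_force: 0.0
time: 1.65
position: [0.4192, 0.094, 0.4041]
tool_rot: [0.0, 0.993, -0.116, -0.0]
force: [-0.6, 0.9, -0.0]
opening: 0.0854
gripper_force: 0.0
time: 2.52
position: [0.5596, -0.1483, 0.4043]
tool_rot: [-0.0, 0.998, -0.064, -0.0]
force: [0.0, 0.2, 0.3]
opening: 0.0852
gripper_force: 0.0
[ 8.74498608e-02 -1.64059317e-02  2.78792555e-02 -1.39064081e-04
 -1.61504280e+00  1.35469606e+00]
```

View pics/w1z.png

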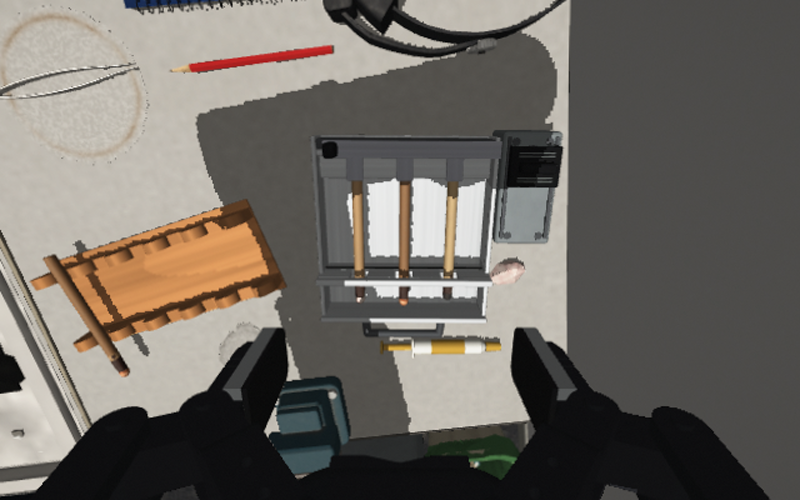

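Wrist view (zoom 1.25): sticks at columns 358/404/452 from row 185 to 300; partition row ~280; post top (329,149); catch hood (534,166), housing (500–562,131–242); rest corners (247,203),(285,285),(35,283),(80,350).

Run:
```python
from h import *
c=load('w1'); g=lambda u,v,z: ray(c,(u/1.25,v/1.25),z)
P=[(g(358,190,.034),66),(g(359,262,.034),66),(g(404,190,.034),24),(g(404,262,.034),24),(g(454,190,.034),-18),(g(448,262,.034),-18)]
for p,y in P: print(p,y)
th=np.mean([np.arctan2(*(P[i][0]-P[i+1][0])[[1,0]]) for i in(0,2,4)]);print('yaw',np.degrees(th))
for n,a in dict(post=(329,149,.06),hoodTL=(510,147,.057),hoodTR=(559,147,.057),hoodBL=(508,187,.057),hoodBR=(558,187,.057),partL=(318,280,.052),partR=(490,283,.052),guardL=(323,320,.042),guardR=(490,319,.042),houseBL=(496,242,.044),houseBR=(550,243,.044),ledge=(404,181,.034)).items(): print(n,g(*a))
hsv=cv2.cvtColor(c['img'],cv2.COLOR_BGR2HSV)
m=cv2.inRange(hsv,(5,110,90),(20,255,255)); m[:,:20]=0; m[150:,:]=m[150:,:]; m[:, 230:]=0
cn=max(cv2.findContours(m,0,2)[0],key=cv2.contourArea); print('rest rect',cv2.minAreaRect(cn),cv2.contourArea(cn))
# rail top features
for n,a in dict(rearR=(247,203,.0355),frontR=(283,283,.006),rearL=(35,283,.0355),frontL=(80,350,.0355), railFR=(270,281,.0355)).items(): print(n,g(*a))
im=cv2.resize(c['img'][155:310,20:240],None,fx=3.6,fy=3.6,interpolation=cv2.INTER_CUBIC);cv2.imwrite('pics/w1r.png',im)
```

```text
[ 0.58872265 -0.11594028  0.034     ] 66
[ 0.52269224 -0.10597859  0.034     ] 66
[ 0.5835677  -0.15562298  0.034     ] 24
[ 0.51732411 -0.14725588  0.034     ] 24
[ 0.57793154 -0.19872891  0.034     ] -18
[ 0.51208362 -0.18759823  0.034     ] -18
yaw -8.457464866664521
post [ 0.6272     -0.10216118  0.06      ]
hoodTL [ 0.61017112 -0.24220271  0.057     ]
hoodTR [ 0.60510797 -0.27992056  0.057     ]
hoodBL [ 0.5790461  -0.23945285  0.057     ]
hoodBR [ 0.57376713 -0.27923764  0.057     ]
partL [ 0.51689947 -0.06990882  0.052     ]
partR [ 0.49430716 -0.22138382  0.052     ]
guardL [ 0.47193182 -0.06385044  0.042     ]
guardR [ 0.45260865 -0.22120071  0.042     ]
houseBL [ 0.5292088  -0.23034472  0.044     ]
houseBR [ 0.52216301 -0.27724882  0.044     ]
ledge [ 0.59129144 -0.15659811  0.034     ]
rest rect ((137.06005859375, 215.1172637939453), (55.18305969238281, 160.74124145507812), 72.34988403320312) 7513.0
rearR [ 0.59007692 -0.01821584  0.0355    ]
frontR [ 0.50030128 -0.02122326  0.006     ]
rearL [0.54146207 0.19268041 0.0355    ]
frontL [0.46768599 0.17984146 0.0355    ]
railFR [ 0.51527097 -0.02074686  0.0355    ]
```

View pics/w1r.png

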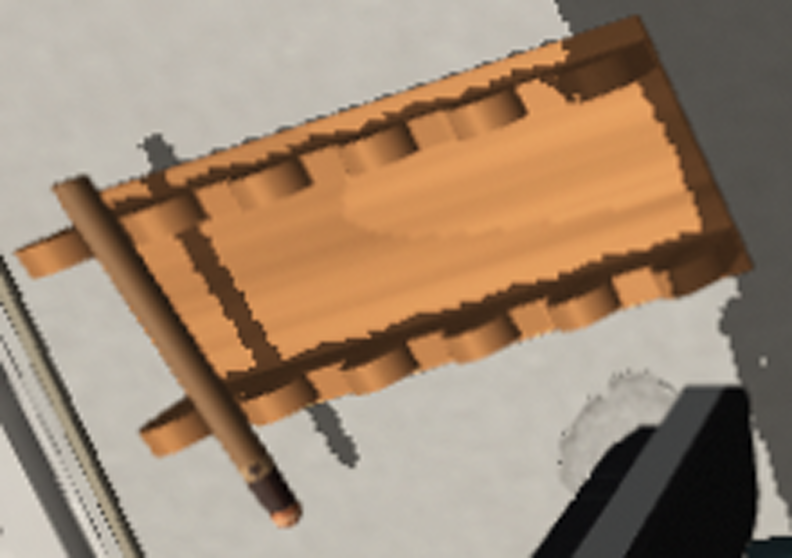

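```bash
cat >> h.py <<'E'
O=np.array([.556,-.177]); YAW=np.radians(-8.5)
def pose(xy,z,yaw,pitch=0,ahead=.155,O=O):
    """tcp pose with the point `ahead` of the tcp at local (x,y) of frame (O,yaw), height z; pitch>0 lifts the +x end"""
    Rw=R.from_euler('z',yaw); Rt=Rw*R.from_euler('y',-pitch)*R.from_euler('x',np.pi)
    p=np.r_[O,0]+Rw.apply([xy[0],xy[1],0])+[0,0,z]
    return p-Rt.apply([0,0,ahead]),Rt
E
python3 - <<'E'
from h import *
print(row(*pose((.074,-.077),.120,YAW,ahead=.173)))
print(row(*pose((.074,-.077),.060,YAW,ahead=.173)))
E
```

```text
[ 2.427e-01  3.582e-01  3.724e-01 -1.000e-04 -0.000e+00  1.880e-02]
[ 2.427e-01  3.583e-01  5.724e-01 -1.000e-04 -0.000e+00  1.880e-02]
```

```bash
python3 -m creep '[[[0.243,0.358,0.372,0,0,0.019],[0.243,0.358,0.372,0,0,0.019],[0.243,0.358,0.372,0,0,0.019],[0.243,0.358,0.372,0,0,0.019],[0.243,0.358,0.372,0,0,0.019]]]' 0
python3 - <<'E'
from h import *
c=snap('wrist','w2'); cv2.imwrite('pics/w2z.png',cv2.resize(c['img'],(800,500)))
for n,a in dict(ribexp=(.048,-.077,.067)).items():
    p=np.r_[O,0]+R.from_euler('z',YAW).apply(a); print(n,p,proj(c,p)*1.25)
E
```

```text
time: 3.2
position: [0.6179, -0.2644, 0.2943]
tool_rot: [0.0, 0.997, -0.074, 0.001]
force: [0.6, 0.7, 0.9]
opening: -0.0
gripper_force: 0.0
ribexp [ 0.59209144 -0.26024907  0.067     ] [[398.35077319 324.05544441]]
```

View pics/w2z.png

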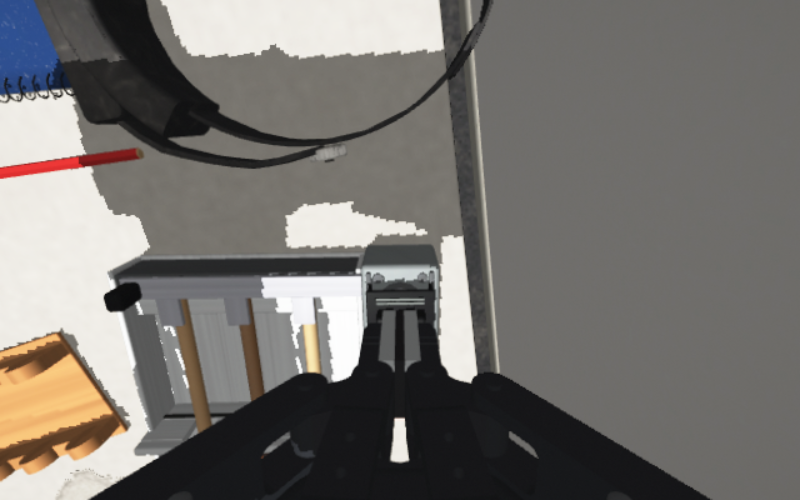

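Run:
```python
from h import *
c=load('w2')
for n,a in dict(rib=(401,299,.067),rib2=(401,303,.067),hoodrear=(401,291,.057),houserear=(401,247,.044),houseRearTop=(401,265,.044),HL=(362,265,.044),HR=(437,265,.044),post=(122,290,.06),tip=(398,315,.12)).items():
    p=ray(c,(a[0]/1.25,a[1]/1.25),a[2]); print(n,p,R.from_euler('z',-YAW).apply(p-np.r_[O,0]))
im=c['img'][190:260,270:370];cv2.imwrite('pics/w2c.png',cv2.resize(im,None,fx=7,fy=7,interpolation=cv2.INTER_CUBIC))
```

```text
rib [ 0.60730002 -0.2640314   0.067     ] [ 0.0636006  -0.07849281  0.067     ]
rib2 [ 0.60488172 -0.26367121  0.067     ] [ 0.06115562 -0.07849403  0.067     ]
hoodrear [ 0.60759236 -0.26411579  0.057     ] [ 0.0639022  -0.07853306  0.057     ]
houserear [ 0.62985293 -0.26748396  0.044     ] [ 0.0864161  -0.07857392  0.044     ]
houseRearTop [ 0.6186138  -0.26581026  0.044     ] [ 0.07505303 -0.07857985  0.044     ]
HL [ 0.622095  -0.2426567  0.044    ] [ 0.07507368 -0.05516606  0.044     ]
HR [ 0.61540427 -0.28718004  0.044     ] [ 0.07503741 -0.1001893   0.044     ]
post [ 0.6331509  -0.10905337  0.06      ] [0.06626031 0.07860392 0.06      ]
tip [ 0.625435   -0.26526923  0.12      ] [ 0.08171934 -0.07703652  0.12      ]
```

View pics/w2c.png

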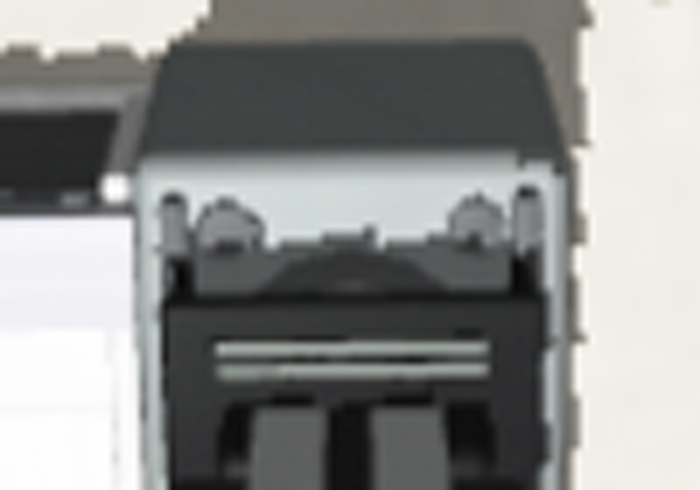

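Run:
```python
from h import *
c=load('w1'); print(c['img'][112:156,[420,427,434]].mean(2).astype(int).T.tolist())
for v in(120,125,130,135,140,145,150):
    for z in(.057,.067):
        p=ray(c,(427,v),z); print(v,z,R.from_euler('z',-YAW).apply(p-np.r_[O,0])[0].round(4))
```

```text
[[60, 62, 62, 61, 60, 15, 11, 11, 12, 11, 50, 16, 27, 39, 15, 11, 11, 12, 9, 10, 11, 12, 11, 12, 11, 11, 10, 11, 11, 10, 46, 20, 25, 38, 19, 11, 10, 20, 131, 146, 147, 146, 147, 147], [61, 61, 61, 61, 40, 16, 13, 11, 11, 12, 52, 23, 20, 40, 14, 11, 11, 12, 9, 10, 11, 13, 12, 11, 10, 11, 11, 11, 10, 10, 44, 26, 26, 39, 30, 14, 10, 34, 135, 149, 149, 148, 148, 149], [61, 62, 62, 61, 60, 21, 11, 12, 11, 10, 48, 21, 21, 93, 28, 28, 27, 13, 8, 18, 24, 26, 27, 26, 25, 27, 23, 22, 26, 27, 96, 58, 44, 88, 41, 27, 27, 25, 135, 148, 148, 148, 148, 147]]
120 0.057 0.0612
120 0.067 0.0619
125 0.057 0.0565
125 0.067 0.0573
130 0.057 0.0517
130 0.067 0.0527
135 0.057 0.0468
135 0.067 0.048
140 0.057 0.0419
140 0.067 0.0432
145 0.057 0.037
145 0.067 0.0384
150 0.057 0.032
150 0.067 0.0336
```

```bash
python3 -m creep '[[[0,0,0.1,0,0,0],[0,0,0.204,0,0,0],[0,0,0.204,0,0,0],[0,0,0.204,0,0,0]]]'
python3 -m creep '[[[-0.02,0,0,0,0,0],[-0.035,0,0,0,0,0],[-0.05,0,0,0,0,0],[-0.065,0,0,0,0,0],[-0.08,0,0,0,0,0],[-0.095,0,0,0,0,0],[-0.11,0,0,0,0,0],[-0.125,0,0,0,0,0],[-0.14,0,0,0,0,0],[-0.155,0,0,0,0,0],[-0.155,0,0,0,0,0]]]'
```

```text
time: 3.75
position: [0.6182, -0.2651, 0.2349]
tool_rot: [0.001, 0.997, -0.074, 0.002]
force: [0.4, 0.1, 1.0]
opening: -0.0001
gripper_force: 0.0
time: 5.12
position: [0.5712, -0.2585, 0.2317]
tool_rot: [-0.0, 0.997, -0.075, -0.0]
force: [-0.9, 0.0, -0.1]
opening: 0.0002
gripper_force: 0.0
```

```bash
python3 -m creep '[[[-0.01,0,0,0,0,0],[-0.01,0,0,0,0,0],[-0.01,0,0,0,0,0]]]'|sed -n 2,4p
python3 -m creep '[[[-0.01,0,0,0,0,0],[-0.01,0,0,0,0,0],[-0.01,0,0,0,0,0]]]'|sed -n 2,4p
```

```text
position: [0.5686, -0.2581, 0.2317]
tool_rot: [-0.0, 0.997, -0.075, -0.0]
force: [1.6, 0.6, 0.2]
position: [0.5669, -0.2578, 0.2319]
tool_rot: [0.0, 0.997, -0.075, 0.002]
force: [8.9, -3.7, -5.2]
```

```bash
python3 -m creep '[[[0.015,0,-0.02,0,0,0],[0.04,0,-0.06,0,0,0],[0.084,0,-0.06,0,0,0],[0.084,0,-0.06,0,0,0],[0.084,0,0,0,0,0],[0.084,0,0.02,0,0,0],[0.084,0,0.02,0,0,0]]]'
python3 - <<'E'
from h import *
c=snap('wrist','w3'); cv2.imwrite('pics/w3z.png',cv2.resize(c['img'],(800,500)))
E
python3 -m creep '[[[0,0,0.01,0,0,0],[0,0,0.02,0,0,0],[0,0,0.02,0,0,0],[0,0,0.02,0,0,0]]]'
python3 - <<'E'
from h import *
c=load('w3');d=snap('wrist','w4'); cv2.imwrite('pics/w34.png',np.hstack([c['img'][120:400,20:420],d['img'][120:400,20:420]]))
E
```

```text
time: 6.75
position: [0.5902, -0.2614, 0.2246]
tool_rot: [-0.0, 0.997, -0.075, -0.001]
force: [0.0, 0.3, -0.1]
opening: 0.0
gripper_force: 0.0
time: 7.3
position: [0.5907, -0.2617, 0.2206]
tool_rot: [0.0, 0.997, -0.075, 0.0]
force: [-0.2, -0.8, 4.1]
opening: -0.0002
gripper_force: 1.7
```

View pics/w34.png

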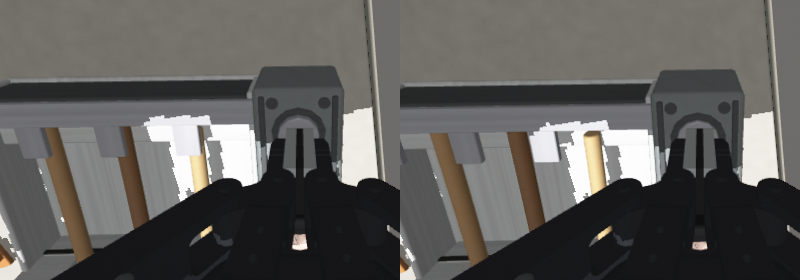

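```bash
python3 -m creep '[[[0,0,-0.1,0,0,0],[0,0,-0.2,0,0,0],[0,0,-0.2,0,0,0],[0,0,-0.2,0,0,0]]]' 0.3
python3 - <<'E'
from h import *
c=load('w1')
for u,v in((360,301),(403,304),(447,299)):
    p=ray(c,(u/1.25,v/1.25),.029); print('tip',R.from_euler('z',-YAW).apply(p-np.r_[O,0]))
d=snap('wrist','w5'); cv2.imwrite('pics/w5z.png',d['img'][:300,:420])
for y in(.066,.024,-.018):
  print([proj(d,np.r_[O,0]+R.from_euler('z',YAW).apply([x,y,.034]))[0].round().tolist() for x in(.03,.0)])
print(row(*pose((-.015,-.018),.09,YAW)))
print(row(*pose((-.015,-.018),.029,YAW)))
E
```

```text
time: 7.85
position: [0.5905, -0.2613, 0.2788]
tool_rot: [-0.0, 0.997, -0.075, -0.001]
force: [0.2, -0.2, -1.6]
opening: 0.0252
gripper_force: 0.0
tip [-0.08567123  0.06542117  0.029     ]
tip [-0.08810077  0.02359225  0.029     ]
tip [-0.08190618 -0.01892529  0.029     ]
[[126.0, 236.0], [134.0, 271.0]]
[[183.0, 236.0], [188.0, 271.0]]
[[239.0, 236.0], [242.0, 271.0]]
[-0.205  -0.2005  0.1116 -0.0007  0.0021 -0.0018]
[-0.2045 -0.2003  0.3149 -0.0007  0.0021 -0.0018]
```

View pics/w5z.png

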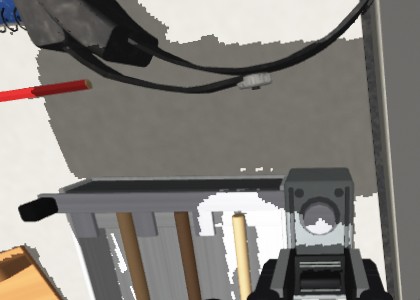

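```bash
python3 -m creep '[[[-0.1,-0.2,0,0,0,0],[-0.204,-0.2,0.05,0,0,0],[-0.204,-0.2,0.11,0,0,0],[-0.204,-0.2,0.2,0,0,0],[-0.204,-0.2,0.27,0,0,0],[-0.204,-0.2,0.315,0,0,0],[-0.204,-0.2,0.315,0,0,0],[-0.204,-0.2,0.315,0,0,0]]]'
python3 -m creep '[[[0,0,0,0,0,0],[0,0,0,0,0,0],[0,0,0,0,0,0],[0,0,0,0,0,0]]]' 0
python3 - <<'E'
from h import *
for i in range(3):
  print(row(*pose((-.015,-.018),.029,YAW)))
# pivot about window (x=-.055,z=.031): grasp point 
w=np.array([-.055,.030]); 
for a,d in((5,0),(10,0),(16,0),(16,.02),(16,.045)):
    A=np.radians(a); L=.040+d
    g=w+L*np.array([np.cos(A),np.sin(A)]); print(a,d,g,row(*pose((g[0],-.018),g[1]-.001*np.cos(A),YAW,A)))
print(row(*pose((g[0],-.018),g[1]+.07,YAW,A)))
E
```

```text
time: 8.9
position: [0.5393, -0.1932, 0.1852]
tool_rot: [0.0, 0.997, -0.075, -0.0]
force: [-0.1, 0.0, 0.1]
opening: 0.0258
gripper_force: 0.0
time: 9.4
position: [0.539, -0.193, 0.1854]
tool_rot: [0.0, 0.997, -0.075, -0.0]
force: [-0.6, 0.5, -0.6]
opening: 0.0082
gripper_force: 58.4
[-0.002  -0.0012  0.0046  0.      0.0001 -0.0018]
[-0.002  -0.0012  0.0046  0.      0.0001 -0.0018]
[-0.002  -0.0012  0.0046  0.      0.0001 -0.0018]
5 0 [-0.01515221  0.03348623] [-0.0475 -0.0012 -0.0051  0.0001  0.0834 -0.0018]
10 0 [-0.01560769  0.03694593] [-0.0937 -0.0011 -0.0108  0.0002  0.1668 -0.0018]
16 0 [-0.01654953  0.04102549] [-0.1495 -0.001  -0.0123  0.0003  0.2668 -0.0018]
16 0.02 [0.0026757  0.04653824] [-0.0855 -0.0011 -0.0307  0.0003  0.2668 -0.0018]
16 0.045 [0.02670724 0.05342918] [-0.0054 -0.0012 -0.0537  0.0003  0.2668 -0.0018]
[-0.0054 -0.0012 -0.2902  0.0003  0.2668 -0.0018]
```

```bash
python3 -m creep '[[[-0.0455,0,-0.01,0,0.083,0],[-0.092,0,-0.016,0,0.167,0],[-0.1475,0,-0.026,0,0.267,0],[-0.1475,0,-0.03,0,0.267,0],[-0.1475,0,-0.03,0,0.267,0]]]'
python3 -m creep '[[[0.03,0,-0.008,0,0,0],[0.064,0,-0.018,0,0,0],[0.1,0,-0.028,0,0,0],[0.144,0,-0.041,0,0,0],[0.144,0,-0.041,0,0,0],[0.144,0,-0.041,0,0,0]]]'
```

```text
time: 10.02
position: [0.4957, -0.1864, 0.195]
tool_rot: [0.01, 0.987, -0.074, 0.139]
force: [-0.2, 0.6, 0.1]
opening: 0.0084
gripper_force: 58.5
time: 10.78
position: [0.533, -0.1921, 0.2178]
tool_rot: [0.01, 0.988, -0.074, 0.139]
force: [0.1, 0.3, -0.4]
opening: 0.0081
gripper_force: 58.9
```

```bash
python3 -m creep '[[[0.02,0,-0.06,0,0,0],[0.045,0,-0.12,0,0,0],[0.07,0,-0.25,0,0,0],[0.07,0,-0.25,0,0,0],[0.07,0,-0.25,0,0,0]]]'
python3 - <<'E'
from h import *
d=snap('wrist','w6'); cv2.imwrite('pics/w6z.png',d['img'])
E
```

```text
time: 11.4
position: [0.5325, -0.192, 0.2972]
tool_rot: [0.01, 0.987, -0.074, 0.14]
force: [-0.9, 0.4, -1.3]
opening: 0.0084
gripper_force: 58.9
```

View pics/w6z.png

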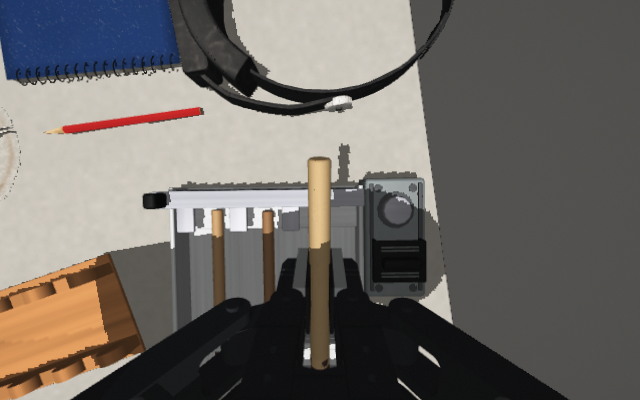

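Run:
```python
from h import *
c=load('w6'); p0,R0=tool()
print('rows col320', [(v,c['img'][v,320].tolist()) for v in range(340,400,3)], [(v,c['img'][v,318].tolist()) for v in range(152,172,2)])
T=np.array(c['cam_to_world'])
print('cam in tool',R0.inv().apply(T[:3,3]-p0),R0.inv().apply(T[:3,2]))
for pit in(-16,-10,-5,0,5):
  A=np.radians(pit)
  for L in (.055,.065,.075):
    u=R0.apply([np.cos(A),0,-np.sin(A)]); g=p0+R0.apply([0,0,.155])
    print(pit,L,[proj(c,g+u*s)[0].round(0).tolist() for s in (L,L-.103,L-.113)])
```

```text
rows col320 [(340, [59, 82, 99]), (343, [59, 83, 99]), (346, [58, 82, 99]), (349, [59, 82, 98]), (352, [58, 81, 98]), (355, [58, 81, 98]), (358, [57, 82, 98]), (361, [61, 86, 104]), (364, [59, 84, 103]), (367, [59, 84, 103]), (370, [24, 27, 31]), (373, [17, 16, 16]), (376, [16, 15, 14]), (379, [16, 15, 14]), (382, [15, 13, 14]), (385, [17, 15, 16]), (388, [16, 14, 14]), (391, [16, 15, 14]), (394, [16, 15, 16]), (397, [17, 16, 16])] [(152, [192, 203, 209]), (154, [189, 200, 205]), (156, [125, 140, 149]), (158, [51, 75, 91]), (160, [87, 125, 154]), (162, [136, 188, 219]), (164, [145, 197, 227]), (166, [145, 197, 227]), (168, [144, 197, 227]), (170, [144, 197, 227])]
cam in tool [0.08442598 0.00023445 0.02952974] [-0.31862546 -0.00123938  0.94787989]
-16 0.055 [[319.0, 168.0], [319.0, 389.0], [319.0, 410.0]]
-16 0.065 [[319.0, 146.0], [319.0, 368.0], [319.0, 389.0]]
-16 0.075 [[319.0, 124.0], [319.0, 347.0], [319.0, 368.0]]
-10 0.055 [[319.0, 168.0], [319.0, 381.0], [319.0, 400.0]]
-10 0.065 [[319.0, 145.0], [319.0, 362.0], [319.0, 381.0]]
-10 0.075 [[319.0, 121.0], [319.0, 343.0], [319.0, 362.0]]
-5 0.055 [[319.0, 169.0], [319.0, 375.0], [319.0, 392.0]]
-5 0.065 [[319.0, 145.0], [319.0, 358.0], [319.0, 375.0]]
-5 0.075 [[319.0, 120.0], [319.0, 340.0], [319.0, 358.0]]
0 0.055 [[319.0, 171.0], [319.0, 368.0], [319.0, 383.0]]
0 0.065 [[319.0, 147.0], [319.0, 353.0], [319.0, 368.0]]
0 0.075 [[319.0, 121.0], [319.0, 336.0], [319.0, 353.0]]
5 0.055 [[319.0, 175.0], [319.0, 361.0], [319.0, 375.0]]
5 0.065 [[319.0, 150.0], [319.0, 347.0], [319.0, 361.0]]
5 0.075 [[319.0, 123.0], [319.0, 333.0], [319.0, 347.0]]
```

```bash
cat >> h.py <<'E'
RO=np.array([.5285,.083]); RY=np.radians(13)
E
python3 - <<'E'
from h import *
print(row(*pose((-.09,-.02),.17,RY,O=RO)))
E
```

```text
[-0.3623 -0.732  -0.2036  0.0501 -0.2639 -0.3579]
```

```bash
python3 -m creep '[[[0,0,-0.1,0.025,-0.13,-0.18],[-0.1,-0.2,-0.2036,0.05,-0.264,-0.358],[-0.36,-0.732,-0.2036,0.05,-0.264,-0.358],[-0.36,-0.732,-0.2036,0.05,-0.264,-0.358],[-0.36,-0.732,-0.2036,0.05,-0.264,-0.358],[-0.36,-0.732,-0.2036,0.05,-0.264,-0.358],[-0.36,-0.732,-0.2036,0.05,-0.264,-0.358],[-0.36,-0.732,-0.2036,0.05,-0.264,-0.358]]]'
python3 - <<'E'
from h import *
d=snap('wrist','w7'); cv2.imwrite('pics/w7z.png',cv2.resize(d['img'],(800,500)))
for y in(.076,.038,0,-.038,-.076):
  print([(proj(d,np.r_[RO,0]+R.from_euler('z',RY).apply([x,y,.024]))[0]*1.25).round().tolist() for x in(.04,-.04)])
E
```

```text
time: 12.45
position: [0.4464, 0.0421, 0.3248]
tool_rot: [0.0, 0.994, 0.112, -0.0]
force: [0.6, 0.6, -0.4]
opening: 0.0082
gripper_force: 58.9
[[238.0, 39.0], [255.0, 172.0]]
[[301.0, 39.0], [311.0, 172.0]]
[[363.0, 39.0], [367.0, 172.0]]
[[425.0, 39.0], [422.0, 172.0]]
[[487.0, 39.0], [478.0, 171.0]]
```

View pics/w7z.png

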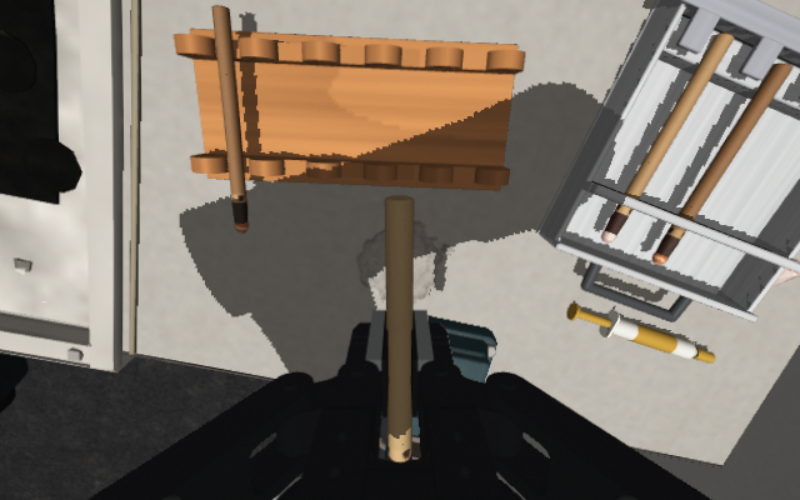

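```bash
cat >> h.py <<'E'
def restfit(c,rear,front,s=1.25):
    """rear/front: pixel of left and right ends of the rails' outer top edges (x=+-40)"""
    pts=np.array([ray(c,(u/s,v/s),.0355)[:2] for u,v in rear+front]); print(pts.round(4).tolist())
    l=np.array([[.04,.1065],[.04,-.1065],[-.04,.1065],[-.04,-.1065]])
    A=pts-pts.mean(0); th=np.arctan2((l[:,0]*A[:,1]-l[:,1]*A[:,0]).sum(),(l*A).sum())
    print('err mm',((R.from_euler('z',th).apply(np.c_[l,l[:,0]*0])[:,:2]-A)*1e3).round(1).tolist(),'O',pts.mean(0).round(4).tolist(),'yaw',np.degrees(th).round(2)); return pts.mean(0),th
E
python3 - <<'E'
from h import *
d=load('w7')
RO,RY=restfit(d,[(175,33),(525,45)],[(191,167),(508,181)])
g=lambda u,v,z:ray(d,(u/1.25,v/1.25),z)
f=R.from_euler('z',-RY)
for u,v,z in((352,48,.03),(414,52,.03),(475,56,.03),(351,162,.03),(408,166,.03),(464,172,.03),(221,12,.034),(238,200,.034),(242,232,.029)): print(f.apply(g(u,v,z)-np.r_[RO,0]).round(4))
im=d['img'][10:160,125:435];cv2.imwrite('pics/w7r.png',cv2.resize(im,(775,375),interpolation=cv2.INTER_CUBIC))
E
```

```text
[[0.5439, 0.1972], [0.5839, -0.0032], [0.4685, 0.1845], [0.5059, -0.0184]]
err mm [[1.0, 4.9], [0.9, -3.9], [-2.2, 2.7], [0.3, -3.7]] O [0.5256, 0.09] yaw 10.78
[ 0.0356 -0.0001  0.03  ]
[ 0.0348 -0.0376  0.03  ]
[ 0.0339 -0.0747  0.03  ]
[-0.0317  0.0009  0.03  ]
[-0.0329 -0.0369  0.03  ]
[-0.0355 -0.0744  0.03  ]
[0.0503 0.0747 0.034 ]
[-0.0591  0.076   0.034 ]
[-0.0829  0.0775  0.029 ]
```

View pics/w7r.png

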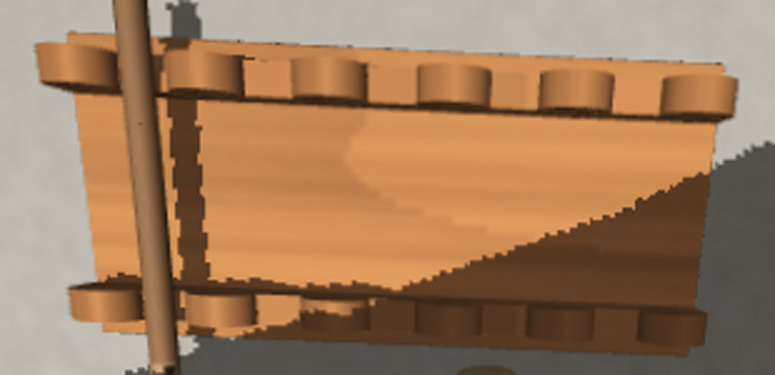

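```bash
cat >> h.py <<'E'
RO=np.array([.5256,.090]); RY=np.radians(10.8)
E
python3 - <<'E'
from h import *
for z in(.09,.05,.0315): print(row(*pose((-.0055,0),z,RY,O=RO)))
E
```

```text
[ 0.2749 -0.0979  0.2658  0.0007  0.0007  0.0347]
[ 0.275  -0.0979  0.3991  0.0007  0.0007  0.0347]
[ 0.2751 -0.098   0.4608  0.0007  0.0007  0.0347]
```

```bash
python3 -m creep '[[[0.15,-0.06,0.05,0,0,0.035],[0.275,-0.098,0.2,0,0,0.035],[0.275,-0.098,0.266,0,0,0.035],[0.275,-0.098,0.33,0,0,0.035],[0.275,-0.098,0.4,0,0,0.035],[0.275,-0.098,0.43,0,0,0.035],[0.275,-0.098,0.45,0,0,0.035],[0.275,-0.098,0.461,0,0,0.035],[0.275,-0.098,0.461,0,0,0.035]]]'
python3 - <<'E'
from h import *
print(row(*pose((-.0055,0),.0315,RY,O=RO)))
c=snap('wrist','w8')
E
```

```text
time: 13.62
position: [0.5199, 0.0903, 0.187]
tool_rot: [0.0, 0.995, 0.095, 0.0]
force: [-0.5, -0.3, 0.1]
opening: 0.0083
gripper_force: 58.9
[-0.      0.0046  0.0018  0.0003 -0.0004  0.0019]
```

```bash
python3 -m creep '[[[0,0.004,0.003,0,0,0],[0,0.004,0.006,0,0,0],[0,0.004,0.006,0,0,0]]]' | grep -E 'posi|force'
python3 -m creep '[[[0,0,0,0,0,0],[0,0,0,0,0,0],[0,0,0,0,0,0],[0,0,-0.1,0,0,0],[0,0,-0.25,0,0,0],[0,0,-0.35,0,0,0],[-0.2,0,-0.45,0,0,0],[-0.2,0,-0.45,0,0,0],[-0.2,0,-0.45,0,0,0]]]' 0.22
python3 - <<'E'
from h import *
d=snap('wrist','w9'); cv2.imwrite('pics/w9z.png',d['img'][:300])
E
```

```text
position: [0.5202, 0.0891, 0.1853]
force: [-1.5, -0.2, 3.0]
gripper_force: 59.3
time: 15.18
position: [0.461, 0.0779, 0.3201]
tool_rot: [-0.0, 0.995, 0.095, 0.0]
force: [-0.4, 0.8, -0.4]
opening: 0.0191
gripper_force: 0.0
```

View pics/w9z.png

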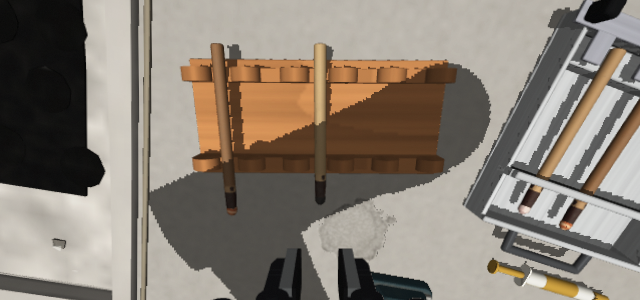

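The stick lies seated in the middle notch (column 320, stone at (320,195) overhanging), the old stick at (225,130). Next: the middle carrier stick.

Run:
```python
from h import *
for z in(.13,.029): print(row(*pose((-.015,.024),z,YAW,O=O)))
```

```text
[1.287e-01 8.021e-01 1.142e-01 4.000e-04 7.000e-04 3.237e-01]
[1.289e-01 8.021e-01 4.509e-01 4.000e-04 7.000e-04 3.237e-01]
```

```bash
python3 -m creep '[[[0.06,0.2,0,0,0,0.16],[0.129,0.802,0,0,0,0.324],[0.129,0.802,0,0,0,0.324],[0.129,0.802,0,0,0,0.324],[0.129,0.802,0,0,0,0.324],[0.129,0.802,0.05,0,0,0.324],[0.129,0.802,0.15,0,0,0.324],[0.129,0.802,0.25,0,0,0.324],[0.129,0.802,0.35,0,0,0.324],[0.129,0.802,0.42,0,0,0.324],[0.129,0.802,0.452,0,0,0.324],[0.129,0.802,0.452,0,0,0.324],[0.129,0.802,0.452,0,0,0.324]]]' 0.3
python3 -m creep '[[[0,0,0,0,0,0],[0,0,0,0,0,0],[0,0,0,0,0,0],[0,0,0,0,0,0]]]' 0
python3 - <<'E'
from h import *
print(row(*pose((-.015,.024),.029,YAW)))
E
```

```text
time: 16.85
position: [0.5451, -0.1509, 0.1853]
tool_rot: [0.0, 0.997, -0.074, 0.001]
force: [-0.2, 0.3, 0.2]
opening: 0.0259
gripper_force: 0.0
time: 17.35
position: [0.5451, -0.1511, 0.1855]
tool_rot: [0.0, 0.997, -0.074, 0.001]
force: [-0.3, 0.9, 5.7]
opening: 0.0084
gripper_force: 59.2
[-0.0013 -0.0002  0.0049  0.0004 -0.0017 -0.0002]
```

```bash
python3 -m creep '[[[-0.0455,0,-0.01,0,0.083,0],[-0.092,0,-0.016,0,0.167,0],[-0.1475,0,-0.026,0,0.267,0],[-0.1475,0,-0.026,0,0.267,0],[-0.1475,0,-0.026,0,0.267,0]]]'
python3 -m creep '[[[0.03,0,0,0,0,0],[0.064,0,0,0,0,0],[0.1,0,0,0,0,0],[0.13,0,0,0,0,0],[0.153,0,0,0,0,0],[0.153,0,0,0,0,0]]]'
python3 -m creep '[[[0.02,0,-0.06,0,0,0],[0.045,0,-0.12,0,0,0],[0.07,0,-0.25,0,0,0],[0.07,0,-0.3,0,0,0],[0.07,0,-0.3,0,0,0]]]'
python3 - <<'E'
from h import *
c=snap('wrist','w10'); p0,R0=tool()
print([(v,c['img'][v,319].tolist()) for v in range(120,180,3)],[(v,c['img'][v,320].tolist()) for v in range(355,400,4)])
for pit in(-10,0,10):
  A=np.radians(pit)
  for L in (.055,.065,.075):
    u=R0.apply([np.cos(A),0,-np.sin(A)]); g=p0+R0.apply([0,0,.155])
    print(pit,L,[proj(c,g+u*s)[0].round(0).tolist() for s in (L,L-.113)])
print(row(*pose((-.065,0),.165,RY,O=RO)))
E
```

```text
time: 17.98
position: [0.5011, -0.1446, 0.1923]
tool_rot: [0.011, 0.988, -0.074, 0.138]
force: [0.3, -0.1, -0.1]
opening: 0.008
gripper_force: 58.4
time: 18.73
position: [0.5449, -0.1512, 0.2048]
tool_rot: [0.011, 0.988, -0.074, 0.139]
force: [0.2, 0.5, -0.3]
opening: 0.0083
gripper_force: 58.4
time: 19.35
position: [0.5398, -0.1503, 0.2981]
tool_rot: [0.01, 0.987, -0.074, 0.14]
force: [-0.4, 0.2, -0.9]
opening: 0.0085
gripper_force: 58.5
[(120, [178, 188, 194]), (123, [179, 189, 194]), (126, [181, 191, 197]), (129, [183, 192, 197]), (132, [178, 187, 193]), (135, [176, 187, 191]), (138, [179, 188, 192]), (141, [178, 188, 194]), (144, [180, 190, 194]), (147, [180, 189, 194]), (150, [27, 42, 61]), (153, [74, 108, 149]), (156, [85, 122, 165]), (159, [84, 121, 165]), (162, [86, 123, 165]), (165, [87, 123, 163]), (168, [84, 121, 162]), (171, [84, 122, 163]), (174, [84, 122, 164]), (177, [87, 123, 163])] [(355, [35, 49, 68]), (359, [35, 50, 67]), (363, [34, 49, 66]), (367, [34, 49, 67]), (371, [15, 14, 12]), (375, [13, 13, 12]), (379, [14, 13, 12]), (383, [14, 12, 11]), (387, [15, 13, 13]), (391, [14, 13, 12]), (395, [14, 13, 14]), (399, [15, 14, 13])]
-10 0.055 [[319.0, 169.0], [319.0, 400.0]]
-10 0.065 [[319.0, 146.0], [319.0, 381.0]]
-10 0.075 [[319.0, 122.0], [319.0, 362.0]]
0 0.055 [[319.0, 172.0], [319.0, 383.0]]
0 0.065 [[319.0, 147.0], [319.0, 368.0]]
0 0.075 [[319.0, 122.0], [319.0, 352.0]]
10 0.055 [[319.0, 180.0], [319.0, 366.0]]
10 0.065 [[319.0, 155.0], [319.0, 354.0]]
10 0.075 [[319.0, 128.0], [319.0, 342.0]]
[-0.3337 -0.7135 -0.1771  0.0449 -0.2641 -0.3201]
```

```bash
python3 -m creep '[[[0,0,-0.08,0.022,-0.13,-0.16],[-0.1,-0.2,-0.177,0.045,-0.264,-0.32],[-0.334,-0.714,-0.177,0.045,-0.264,-0.32],[-0.334,-0.714,-0.177,0.045,-0.264,-0.32],[-0.334,-0.714,-0.177,0.045,-0.264,-0.32],[-0.334,-0.714,-0.177,0.045,-0.264,-0.32],[-0.334,-0.714,-0.177,0.045,-0.264,-0.32],[-0.334,-0.714,-0.177,0.045,-0.264,-0.32]]]'
cat >> h.py <<'E'
def restcmp(a,b):
    "rigid move (world, z=.03) of the rest between wrist views a and b by tracked corners"
    A,B=[cv2.cvtColor(x['img'],cv2.COLOR_BGR2GRAY) for x in(a,b)]
    h=cv2.cvtColor(a['img'],cv2.COLOR_BGR2HSV); m=cv2.dilate(cv2.inRange(h,(5,120,60),(18,255,255)),np.ones((5,5))); m[185:]=0; m[:,:165]=0; m[:,470:]=0
    p=cv2.goodFeaturesToTrack(A,80,.03,6,mask=m); q,st,_=cv2.calcOpticalFlowPyrLK(A,B,p,None,winSize=(25,25),maxLevel=4)
    k=st[:,0]==1; P,Q=[np.array([ray(c,t[0],.03)[:2] for t in x[k]]) for c,x in((a,p),(b,q))]
    M,inl=cv2.estimateAffinePartial2D(P,Q,ransacReprojThreshold=.003)
    print('inliers',inl.sum(),len(P),'scale',np.hypot(M[0,0],M[1,0]).round(3)); return M
def newrest(M,O,y): return (M[:,:2]@O+M[:,2]).round(4), y+np.arctan2(M[1,0],M[0,0])
E
python3 - <<'E'
from h import *
b=snap('wrist','w11'); M=restcmp(load('w9'),b); o,y=newrest(M,RO,RY); print(o,np.degrees(y))
for z in(.05,.031): print(row(*pose((-.0065,-.038),z,RY,O=RO)))
E
```

```text
time: 20.4
position: [0.4623, 0.0769, 0.3199]
tool_rot: [0.001, 0.996, 0.093, -0.0]
force: [-0.1, 0.2, 0.4]
opening: 0.0085
gripper_force: 58.7
inliers 79 80 scale 0.996
[0.5261 0.0902] 10.939069462107046
[ 0.1942  0.1225  0.3834  0.0009  0.0004 -0.0019]
[ 1.943e-01  1.225e-01  4.467e-01  9.000e-04  4.000e-04 -1.900e-03]
```

```bash
python3 -m creep '[[[0.194,0.122,0.05,0,0,0],[0.194,0.122,0.2,0,0,0],[0.194,0.122,0.28,0,0,0],[0.194,0.122,0.34,0,0,0],[0.194,0.122,0.39,0,0,0],[0.194,0.122,0.42,0,0,0],[0.194,0.122,0.44,0,0,0],[0.194,0.122,0.447,0,0,0],[0.194,0.122,0.447,0,0,0]]]'
python3 - <<'E'
from h import *
print(row(*pose((-.0065,-.038),.030,RY,O=RO)))
E
```

```text
time: 21.58
position: [0.5262, 0.0529, 0.1867]
tool_rot: [0.0, 0.996, 0.094, 0.0]
force: [-0.2, -0.2, 0.1]
opening: 0.0083
gripper_force: 58.7
[-0.0005  0.0048  0.0058  0.0005 -0.0009  0.0002]
```

```bash
python3 -m creep '[[[0,0.005,0.003,0,0,0],[0,0.005,0.006,0,0,0],[0,0.005,0.006,0,0,0]]]' | grep -E 'posi|force'
python3 -m creep '[[[0,0,0,0,0,0],[0,0,0,0,0,0],[0,0,0,0,0,0],[0,0,-0.1,0,0,0],[0,0,-0.25,0,0,0],[0,0,-0.35,0,0,0],[-0.2,-0.125,-0.45,0,0,0],[-0.2,-0.125,-0.45,0,0,0],[-0.2,-0.125,-0.45,0,0,0]]]' 0.22
python3 - <<'E'
from h import *
b=snap('wrist','w12'); M=restcmp(load('w9'),b); o,y=newrest(M,RO,RY); print(o,np.degrees(y))
f=R.from_euler('z',-RY)
# profile of brightness across columns along rows crossing both rail gaps
for yl in(-.038,0,.076):
  print(yl,[proj(b,np.r_[RO,0]+R.from_euler('z',RY).apply([x,yl,.034]))[0].round().tolist() for x in(.05,0,-.055,-.08)])
for r in(45,110,183): print(r,[int(v) for v in b['img'][r,320:400:3,2]])
for z in(.13,.029): print(row(*pose((-.015,.066),z,YAW,O=O)))
E
```

```text
position: [0.5265, 0.0513, 0.1855]
force: [-3.1, 0.1, 5.7]
gripper_force: 59.4
time: 23.08
position: [0.46, 0.0773, 0.3201]
tool_rot: [-0.0, 0.995, 0.095, 0.001]
force: [-0.1, 0.0, -1.2]
opening: 0.0191
gripper_force: 0.0
inliers 75 80 scale 1.0
[0.5252 0.09  ] 10.662938934048407
-0.038 [[370.0, 48.0], [367.0, 118.0], [364.0, 185.0], [362.0, 213.0]]
0 [[319.0, 48.0], [319.0, 118.0], [319.0, 185.0], [319.0, 213.0]]
0.076 [[215.0, 47.0], [222.0, 118.0], [229.0, 185.0], [231.0, 213.0]]
45 [204, 160, 81, 148, 189, 188, 188, 187, 185, 185, 183, 186, 187, 189, 190, 104, 147, 160, 136, 145, 186, 187, 187, 185, 186, 187, 187]
110 [204, 160, 87, 123, 206, 206, 206, 192, 87, 87, 88, 88, 87, 88, 49, 61, 67, 63, 87, 88, 87, 87, 87, 86, 86, 88, 86]
183 [34, 27, 81, 82, 83, 83, 82, 80, 81, 82, 80, 80, 81, 37, 80, 81, 39, 82, 83, 80, 82, 83, 81, 82, 83, 83, 81]
[ 1.794e-01  6.676e-01  1.146e-01  1.000e-04 -6.000e-04  3.224e-01]
[ 1.792e-01  6.675e-01  4.512e-01  1.000e-04 -6.000e-04  3.224e-01]
```

```bash
python3 -m creep '[[[0.06,0.2,0,0,0,0.16],[0.179,0.668,0,0,0,0.322],[0.179,0.668,0,0,0,0.322],[0.179,0.668,0,0,0,0.322],[0.179,0.668,0,0,0,0.322],[0.179,0.668,0.05,0,0,0.322],[0.179,0.668,0.15,0,0,0.322],[0.179,0.668,0.25,0,0,0.322],[0.179,0.668,0.35,0,0,0.322],[0.179,0.668,0.42,0,0,0.322],[0.179,0.668,0.452,0,0,0.322],[0.179,0.668,0.452,0,0,0.322],[0.179,0.668,0.452,0,0,0.322]]]' 0.28
python3 -m creep '[[[0,0,0,0,0,0],[0,0,0,0,0,0],[0,0,0,0,0,0],[0,0,0,0,0,0]]]' 0
python3 - <<'E'
from h import *
print(row(*pose((-.015,.066),.029,YAW)))
E
```

```text
time: 24.75
position: [0.5511, -0.1096, 0.1851]
tool_rot: [0.0, 0.997, -0.074, 0.001]
force: [-0.5, -0.0, 0.4]
opening: 0.0239
gripper_force: 0.0
time: 25.25
position: [0.5511, -0.1098, 0.1852]
tool_rot: [0.0, 0.997, -0.074, 0.001]
force: [-0.3, 1.7, 5.4]
opening: 0.0084
gripper_force: 59.2
[-0.0008 -0.001   0.0041  0.0003 -0.0022 -0.0001]
```

```bash
python3 -m creep '[[[-0.0455,0,-0.01,0,0.083,0],[-0.092,0,-0.016,0,0.167,0],[-0.1475,0,-0.026,0,0.267,0],[-0.1475,0,-0.026,0,0.267,0],[-0.1475,0,-0.026,0,0.267,0]]]'|grep for
python3 -m creep '[[[0.03,0,0,0,0,0],[0.064,0,0,0,0,0],[0.1,0,0,0,0,0],[0.13,0,0,0,0,0],[0.153,0,0,0,0,0],[0.153,0,0,0,0,0]]]'|grep for
python3 -m creep '[[[0.02,0,-0.06,0,0,0],[0.045,0,-0.12,0,0,0],[0.07,0,-0.25,0,0,0],[0.07,0,-0.3,0,0,0],[0.07,0,-0.3,0,0,0]]]'
python3 - <<'E'
from h import *
c=snap('wrist','w13'); p0,R0=tool()
print([(v,c['img'][v,319].tolist()) for v in range(120,180,3)],[(v,c['img'][v,320].tolist()) for v in range(355,380,4)])
print(row(*pose((-.065,0),.165,RY,O=RO)))
E
```

```text
force: [1.4, -0.4, 0.1]
gripper_force: 58.4
force: [-0.3, -0.6, -1.3]
gripper_force: 58.4
time: 27.25
position: [0.5458, -0.109, 0.2977]
tool_rot: [0.01, 0.987, -0.074, 0.14]
force: [1.0, 1.2, -1.2]
opening: 0.0079
gripper_force: 58.4
[(120, [159, 169, 174]), (123, [161, 169, 174]), (126, [161, 170, 176]), (129, [163, 172, 176]), (132, [163, 172, 177]), (135, [161, 171, 176]), (138, [162, 171, 176]), (141, [163, 172, 178]), (144, [163, 172, 178]), (147, [34, 52, 69]), (150, [94, 136, 172]), (153, [104, 148, 186]), (156, [103, 148, 186]), (159, [104, 147, 186]), (162, [102, 146, 185]), (165, [104, 148, 186]), (168, [102, 146, 185]), (171, [104, 148, 186]), (174, [105, 149, 186]), (177, [103, 148, 186])] [(355, [41, 59, 75]), (359, [40, 58, 75]), (363, [41, 59, 75]), (367, [39, 57, 74]), (371, [13, 12, 12]), (375, [12, 11, 11]), (379, [12, 12, 11])]
[-0.3325 -0.5745 -0.178   0.0449 -0.2646 -0.3199]
```

```bash
python3 -m creep '[[[0,0,-0.08,0.022,-0.13,-0.16],[-0.1,-0.2,-0.178,0.045,-0.264,-0.32],[-0.333,-0.575,-0.178,0.045,-0.264,-0.32],[-0.333,-0.575,-0.178,0.045,-0.264,-0.32],[-0.333,-0.575,-0.178,0.045,-0.264,-0.32],[-0.333,-0.575,-0.178,0.045,-0.264,-0.32],[-0.333,-0.575,-0.178,0.045,-0.264,-0.32]]]'
python3 - <<'E'
from h import *
b=snap('wrist','w14'); M=restcmp(load('w9'),b); o,y=newrest(M,RO,RY); print(o,np.degrees(y))
v=b['img'][:,319]; print([int(v[r,2]) for r in range(110,200,4)])
for z in(.05,.031): print(row(*pose((-.0055,-.076),z,RY,O=RO)))
E
```

```text
time: 28.18
position: [0.4621, 0.0775, 0.3195]
tool_rot: [0.001, 0.996, 0.094, -0.0]
force: [-0.4, -0.2, -0.2]
opening: 0.0082
gripper_force: 58.7
inliers 74 80 scale 0.992
[0.5262 0.0905] 11.029284587109608
[205, 206, 207, 91, 92, 92, 92, 92, 90, 64, 176, 203, 137, 85, 84, 85, 86, 85, 85, 85, 86, 85, 85]
[ 0.1977  0.2505  0.3827  0.0011  0.0004 -0.0009]
[ 1.978e-01  2.504e-01  4.461e-01  1.100e-03  4.000e-04 -9.000e-04]
```

```bash
python3 -m creep '[[[0.198,0.253,0.05,0,0,0],[0.198,0.253,0.2,0,0,0],[0.198,0.253,0.28,0,0,0],[0.198,0.253,0.34,0,0,0],[0.198,0.253,0.39,0,0,0],[0.198,0.253,0.42,0,0,0],[0.198,0.253,0.44,0,0,0],[0.198,0.253,0.447,0,0,0],[0.198,0.253,0.447,0,0,0]]]'
python3 - <<'E'
from h import *
print(row(*pose((-.0055,-.076),.030,RY,O=RO)))
E
```

```text
time: 29.35
position: [0.5347, 0.0146, 0.1868]
tool_rot: [0.0, 0.996, 0.094, 0.001]
force: [0.0, -0.5, 0.4]
opening: 0.0083
gripper_force: 58.7
[-0.0011  0.0006  0.0061  0.0006 -0.0013  0.0004]
```

```bash
python3 -m creep '[[[0,0.001,0.003,0,0,0],[0,0.001,0.006,0,0,0],[0,0.001,0.006,0,0,0]]]' | grep -E 'posi|force'
python3 -m creep '[[[0,0,0,0,0,0],[0,0,0,0,0,0],[0,0,0,0,0,0],[0,0,-0.1,0,0,0],[0,0,-0.25,0,0,0],[0,0,-0.35,0,0,0],[-0.2,-0.25,-0.45,0,0,0],[-0.2,-0.25,-0.45,0,0,0],[-0.2,-0.25,-0.45,0,0,0]]]' 0.22
python3 - <<'E'
from h import *
b=snap('wrist','w15'); M=restcmp(load('w9'),b); o,y=newrest(M,RO,RY); print(o,np.degrees(y))
for yl in(-.076,):
  print(yl,[proj(b,np.r_[RO,0]+R.from_euler('z',RY).apply([x,yl,.034]))[0].round().tolist() for x in(.05,0,-.055,-.08)])
for r in(45,80,130,183): print(r,[int(v) for v in b['img'][r,370:450:3,2]])
for z in(.13,.06): print(row(*pose((.066,.079+.022+.03),z,YAW,ahead=.173)))
E
```

```text
position: [0.5348, 0.0141, 0.1852]
force: [-2.1, 0.3, 4.1]
gripper_force: 59.2
time: 30.85
position: [0.4606, 0.0777, 0.3211]
tool_rot: [-0.001, 0.995, 0.096, 0.002]
force: [0.7, 0.3, 0.1]
opening: 0.0188
gripper_force: 0.0
inliers 76 80 scale 0.997
[0.5255 0.0901] 10.786721966363576
-0.076 [[422.0, 50.0], [415.0, 120.0], [409.0, 187.0], [406.0, 214.0]]
45 [159, 151, 117, 187, 186, 187, 186, 187, 187, 187, 188, 189, 187, 187, 139, 80, 159, 193, 192, 156, 187, 188, 184, 183, 185, 185, 188]
80 [161, 133, 134, 131, 160, 173, 184, 194, 197, 189, 169, 143, 197, 90, 62, 74, 82, 83, 72, 59, 67, 72, 74, 75, 78, 84, 84]
130 [63, 82, 94, 95, 94, 94, 94, 94, 94, 94, 94, 95, 94, 67, 80, 85, 79, 93, 93, 93, 93, 92, 93, 82, 82, 82, 81]
183 [72, 82, 81, 80, 82, 81, 82, 82, 83, 83, 81, 34, 84, 93, 33, 80, 81, 80, 80, 81, 189, 188, 188, 188, 188, 188, 190]
[ 0.5024  0.5532  0.0588 -0.0006 -0.0025  0.3237]
[ 0.5018  0.5532  0.2921 -0.0006 -0.0025  0.3237]
```

Run:
```python
from h import *
c=load('w6'); f=R.from_euler('z',-YAW)
for fn in('w5','w6'):
    c=load(fn); g=cv2.cvtColor(c['img'],cv2.COLOR_BGR2GRAY); m=(g<35).astype('uint8'); 
    n,l,s,ct=cv2.connectedComponentsWithStats(m)
    for i in range(1,n):
        if 60<s[i,4]<900 and s[i,0]<175 and 170<s[i,1]<235:
            x,y,w,h,_=s[i]; print(fn,s[i],ct[i],f.apply(ray(c,ct[i],.05)-np.r_[O,0]).round(4))
print(row(*pose((.062,.136),.12,YAW,ahead=.173)));print(row(*pose((.062,.136),.046,YAW,ahead=.173)))
```

```text
w5 [ 19 198  39  23 633] [ 38.0221169  208.98894155] [0.0576 0.1088 0.05  ]
w6 [143 193  24  16 269] [155.07434944 200.2527881 ] [0.0581 0.1074 0.05  ]
[ 0.4953  0.533   0.0921 -0.0006 -0.0025  0.3237]
[ 0.4946  0.5331  0.3388 -0.0006 -0.0025  0.3237]
```

```bash
python3 -m creep '[[[0.1,0.1,0,0,0,0.16],[0.482,0.537,0.02,0,0,0.324],[0.482,0.537,0.05,0,0,0.324],[0.482,0.537,0.09,0,0,0.324],[0.482,0.537,0.15,0,0,0.324],[0.482,0.537,0.25,0,0,0.324],[0.482,0.537,0.339,0,0,0.324],[0.482,0.537,0.339,0,0,0.324],[0.482,0.537,0.339,0,0,0.324]]]' 0
python3 - <<'E'
from h import *
p,r=tool(); print(R.from_euler('z',-YAW).apply(p+r.apply([0,0,.173])-np.r_[O,0]))
E
```

```text
time: 32.02
position: [0.6342, -0.0547, 0.2192]
tool_rot: [0.0, 0.997, -0.075, 0.001]
force: [0.3, 0.6, 0.3]
opening: 0.0002
gripper_force: 0.0
[0.05960499 0.13243404 0.04622308]
```

```bash
python3 -m creep '[[[0,0.01,0,0,0,0],[0,0.02,0,0,0,0],[0,0.03,0,0,0,0],[0,0.04,0,0,0,0],[0,0.05,0,0,0,0],[0,0.06,0,0,0,0],[0,0.07,0,0,0,0],[0,0.075,0,0,0,0],[0,0.075,0,0,0,0]]]' | grep -E 'pos|force'
python3 -m creep '[[[0,0.005,0,0,0,0],[0,0.01,0,0,0,0],[0,0.01,0,0,0,0]]]' | grep -E 'pos|force'
```

```text
position: [0.6311, -0.0755, 0.2188]
force: [0.7, 10.3, 4.8]
gripper_force: 4.9
position: [0.6306, -0.0792, 0.2188]
force: [1.6, 6.9, 3.5]
gripper_force: 3.2
```

```bash
for i in 1; do python3 -m creep '[[[0,0.005,0,0,0,0],[0,0.005,0,0,0,0]]]' | grep -E 'pos|force'; done
python3 -m creep '[[[0,0.005,0,0,0,0],[0,0.005,0,0,0,0]]]' | grep -E 'pos|force'
```

```text
position: [0.6303, -0.0807, 0.2188]
force: [1.5, 6.0, 3.2]
gripper_force: 3.1
position: [0.6299, -0.0826, 0.2186]
force: [1.1, 3.5, 2.7]
gripper_force: 1.9
```

```bash
python3 -m creep '[[[0,0.005,0,0,0,0],[0,0.005,0,0,0,0]]]' | grep -E 'pos|force'
python3 -m creep '[[[0,0.004,0,0,0,0],[0,0.004,0,0,0,0]]]' | grep -E 'pos|force'
```

```text
position: [0.6297, -0.0841, 0.2184]
force: [1.5, 6.1, 3.8]
gripper_force: 2.8
position: [0.6295, -0.0852, 0.2184]
force: [2.2, 5.6, 4.5]
gripper_force: 2.9
```

```bash
python3 -m creep '[[[0,0.004,0,0,0,0],[0,0.004,0,0,0,0]]]' | grep -E 'pos|force'
```

```text
position: [0.6294, -0.086, 0.2185]
force: [2.8, 6.9, 3.1]
gripper_force: 3.7
```

```bash
python3 -m creep '[[[0,0.004,0,0,0,0],[0,0.004,0,0,0,0]]]' | grep -E 'pos|force'
python3 -m creep '[[[0,0.004,0,0,0,0],[0,0.004,0,0,0,0]]]' | grep -E 'pos|force'
```

```text
position: [0.6294, -0.0864, 0.2185]
force: [2.6, 11.1, 4.7]
gripper_force: 5.5
position: [0.6293, -0.0868, 0.2185]
force: [2.2, 13.5, 5.2]
gripper_force: 7.2
```

```bash
python3 -m creep '[[[0,0.004,0,0,0,0],[0,0.004,0,0,0,0]]]' | grep -E 'pos|force'
```

```text
position: [0.6292, -0.0873, 0.2185]
force: [2.4, 16.8, 5.4]
gripper_force: 8.9
```

```bash
python3 -m creep '[[[0,-0.01,0,0,0,0],[0,-0.03,0,0,0,0],[0,-0.06,0,0,0,0],[0,-0.08,-0.1,0,0,0],[0,-0.08,-0.25,0,0,0],[-0.1,0.1,-0.28,0,0,0],[-0.1,0.3,-0.28,0,0,0],[-0.1,0.45,-0.28,0,0,0],[-0.1,0.45,-0.28,0,0,0]]]'
python3 - <<'E'
from h import *
c=snap('wrist','w16'); f=R.from_euler('z',-YAW)
g=cv2.cvtColor(c['img'],cv2.COLOR_BGR2GRAY); m=(g<35).astype('uint8')
n,l,s,ct=cv2.connectedComponentsWithStats(m)
for x in(.0,.022):
    print('exp',proj(c,np.r_[O,0]+R.from_euler('z',YAW).apply([.058,.085+x,.05])))
for i in range(1,n):
    if 60<s[i,4]<1500: print(s[i],ct[i],f.apply(ray(c,ct[i],.05)-np.r_[O,0]).round(4))
print(row(*pose((-.030,-.077),.12,YAW,ahead=.173)));print(row(*pose((-.030,-.077),.060,YAW,ahead=.173)))
E
```

```text
time: 36.65
position: [0.5772, -0.2221, 0.3011]
tool_rot: [0.001, 0.997, -0.078, -0.001]
force: [-0.7, -0.3, -0.2]
opening: 0.0002
gripper_force: 0.0
exp [[142.17408914 173.64831538]]
exp [[111.02434883 173.80894357]]
[117   0  52  38 548] [146.46167883  19.36678832] [0.155  0.0634 0.05  ]
[178   0  37  43 935] [195.51122995  21.64705882] [0.1539 0.0336 0.05  ]
[ 179    0  218   67 1429] [282.39398181  47.00279916] [ 0.1397 -0.0193  0.05  ]
[127 164  26  21 436] [139.6559633  173.74082569] [0.0579 0.0868 0.05  ]
[342 209  53  15 152] [366.55263158 214.86842105] [ 0.025  -0.0775  0.05  ]
[349 227  45  26 494] [372.89271255 236.28947368] [ 0.0072 -0.0831  0.05  ]
[ 80 343  11  13  69] [ 84.69565217 349.2173913 ] [-0.0982  0.163   0.05  ]
[ 39 348  14  19  99] [ 45.6969697  356.38383838] [-0.105   0.1978  0.05  ]
[-0.1924  0.1244  0.0272  0.0009  0.0015 -0.0053]
[-0.1921  0.1242  0.2272  0.0009  0.0015 -0.0053]
```

```bash
python3 -m creep '[[[-0.192,0.124,0,0,0,-0.005],[-0.192,0.124,0.03,0,0,-0.005],[-0.192,0.124,0.12,0,0,-0.005],[-0.192,0.124,0.227,0,0,-0.005],[-0.192,0.124,0.227,0,0,-0.005],[-0.192,0.124,0.227,0,0,-0.005]]]'|grep -E 'pos|force'
python3 -m creep '[[[0.03,0,0,0,0,0],[0.06,0,0,0,0,0],[0.075,0,0,0,0,0],[0.09,0,0,0,0,0],[0.105,0,0,0,0,0],[0.12,0,0,0,0,0],[0.135,0,0,0,0,0],[0.15,0,0,0,0,0],[0.165,0,0,0,0,0],[0.18,0,0,0,0,0],[0.195,0,0,0,0,0],[0.203,0,0,0,0,0],[0.203,0,0,0,0,0]]]'|grep -E 'pos|force'
python3 -m creep '[[[0.006,0,0,0,0,0],[0.01,0,0,0,0,0],[0.01,0,0,0,0,0]]]'|grep -E 'pos|force'
```

```text
position: [0.5167, -0.2469, 0.2351]
force: [0.0, -0.4, 0.2]
gripper_force: 0.0
position: [0.5765, -0.2562, 0.234]
force: [-0.3, 0.2, -0.2]
gripper_force: 0.0
position: [0.5789, -0.2566, 0.2339]
force: [-5.2, 1.2, 1.8]
gripper_force: 2.6
```

```bash
python3 -m creep '[[[0.004,0,0,0,0,0],[0.004,0,0,0,0,0]]]'|grep -E 'force'
python3 -m creep '[[[-0.02,0,0,0,0,0],[-0.06,0,0,0,0,0],[-0.06,0,-0.1,0,0,0],[-0.06,-0.2,-0.3,0,0,0],[-0.06,-0.65,-0.57,0,0,0],[-0.06,-0.65,-0.57,0,0,0],[-0.06,-0.65,-0.57,0,0,0],[-0.06,-0.65,-0.57,0,0,0],[-0.06,-0.65,-0.57,0,0,0]]]'|head -2
python3 - <<'E'
from h import *
c=snap('wrist','w17'); cv2.imwrite('pics/w17z.png',cv2.resize(c['img'],(800,500),interpolation=cv2.INTER_CUBIC))
E
```

```text
force: [-9.8, 2.2, 4.3]
gripper_force: 4.6
time: 40.83
position: [0.5904, -0.061, 0.4045]
```

View pics/w17z.png

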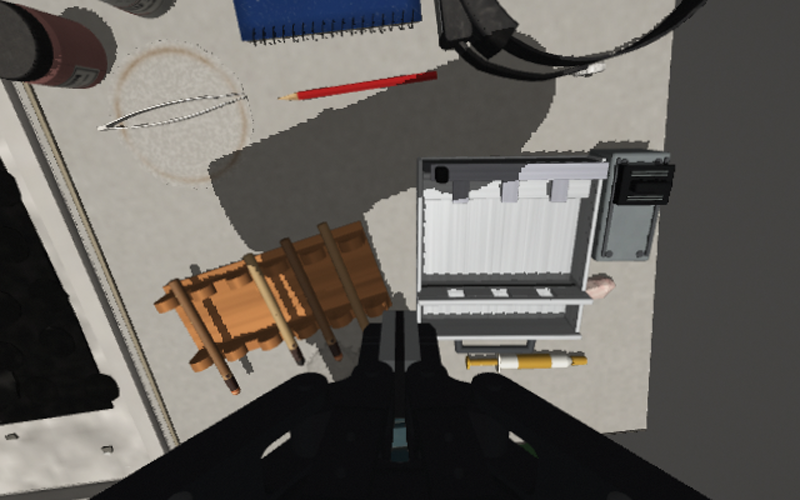

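The carrier is empty and the keeper teeth at (460,190), (510,190) and (560,188) are in the shut position. The catch is back over the button at (643,184). Four sticks lie seated in the rest, columns 205–345, with their stones to the front.

```bash
python3 -c "
from h import *
print(ticket.hand_in())"
```

```text
the job is handed in; nothing more can be done
None
```

The job is handed in at about 41 s: all three carrier sticks now lie in the rest beside the one already there, the keeper is shut and appears latched, and the catch is back over the button.

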